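# Make up a wheel pack and present the blind nut hole-up

### The job

Make up the small grinding wheel in the blue nest: set the steel hub right down in the pocket with its boss up, let go, then slip the pink wheel over the boss until it lies flat on the hub's flange, and let go; the wheel is brittle, so do not drop it on or force it. Then pick up the brass blind nut that lies on its side, find which end has the hole, and turn it so that the hole faces straight up, ready for a drop of oil. Finish while still holding the nut like that in the gripper, steady and at least 10 cm clear above the bench, touching nothing but the gripper; leave the oil bottle, the stone and the wrench where they are.

Things in the scene. Friction and masses are not known exactly. Their poses are not given: they have to be found in the camera images.
- nest: Blue plastic mounting nest fixed to the steel bench: a block 110 x 110 x 24 mm high with four bolt heads (2 mm proud) in its corners and in the middle of its top a round pocket 42 mm across and 8 mm deep with a 2 mm chamfer. Origin: centre of its underside, z up. It is turned a little about z.
- pocket (a point): Centre of the pocket's floor, 16 mm above the bench; z up. The hub's underside rests here when it is home.
- hub: Loose steel wheel hub, about 0.15 kg, standing on its flange on the bench: round flange 40 mm across and 10 mm thick with, on top, a round boss 19 mm across (dark thread rings near its top) and 26 mm tall, its top 3 mm tapered to 14 mm (whole height 36 mm). It is picked by the boss. Origin: centre of the flange's underside; z points up out of the boss.
- wheel: Loose pink grinding wheel, about 0.07 kg, lying flat on the bench: flat ring 63 mm outside, 10 mm thick, with a 21.5 mm bore. Origin: centre of its underside, on the bore's axis; z up. On the hub its underside lies 10 mm above the hub's origin.
- nut: Loose brass blind nut, 0.22 kg, lying on a flat: eight-sided bar 34 mm across flats, 40 mm long, with a 20 mm bore, 28 mm deep, in one end; the other end is solid, the outside alike at both. Two flats (14 mm high) stand upright, 34 mm apart, to be gripped. Origin: middle of the bar (17 mm above the bench at first); z runs along it, out of the hole, in any level direction at first.
- nut_mouth (a point): Centre of the nut's mouth, the middle of the end face with the hole, 20 mm from the nut's origin along its z axis.
- oil: Bystander: yellow oil bottle with red cap, 36 mm across, 105 mm tall, standing. Origin: centre of its base.
- stone: Bystander: red-brown honing stone, 100 x 25 x 14 mm high, lying flat. Origin: centre of its underside, x along its length.
- wrench: Bystander: steel wrench 150 mm long, lying along its x axis. Origin: its underside, near the middle.
Not all that is in view belongs to the job. There is more than one size of the nut; the one meant has the size given above. Of the things like the hub, leave any that is orange; of the rest the smaller one is meant.

How it is judged:
On the way, in this order (a step that is already met when the one before it is completed fails the run):
1. the hub is home in the nest's pocket, boss up, and let go (horizontal distance between hub and pocket below 0.003 m and z of hub in the frame of pocket below 0.002 m and angle between hub's own z axis and vertical below 0.06 rad and contact force between the fingers and hub below 0.2 N and linear speed of hub below 0.03 m/s), for 0.2 s.
2. the wheel lies flat on the hub's flange, over the boss, and is let go (horizontal distance between hub and pocket below 0.003 m and z of hub in the frame of pocket below 0.002 m and angle between hub's own z axis and vertical below 0.06 rad and horizontal distance between wheel and hub below 0.004 m and z of wheel in the frame of hub between 0.007 and 0.012 m and angle between the z axis of wheel and the z axis of hub, either way round below 0.06 rad and contact force between the fingers and wheel below 0.2 N and linear speed of wheel below 0.03 m/s), for 0.2 s.
At the end, for the whole second after the job is handed in: Nut still in the fingers (over 2 N), hole up within 0.2 rad of vertical, middle over 120 mm above the bench, touching nothing else; hub home in the pocket (3 mm, 0.06 rad, under 2 mm off its floor), wheel square on its flange (4 mm, 0.06 rad, 7 to 12 mm above the hub's foot), both let go, at rest (all of step 2 and contact force between each of the fingers, nut and hub below 0.2 N and linear speed of each of hub, nut below 0.03 m/s and angle between nut's own z axis and vertical below 0.2 rad and height (world z) of nut above 0.12 m and contact force between the fingers and nut above 2 N and angular speed of nut below 0.3 rad/s and contact force between nut and nest below 0.2 N and contact force between nut and wheel below 0.2 N and contact force between nut and oil below 0.2 N and contact force between nut and stone below 0.2 N and contact force between nut and wrench below 0.2 N); the arm keeps its last pose, push and grip.
It fails at once if the oil bottle, stone or wrench is moved more than 20 mm, or the bottle tipped over (distance of any of oil, stone, wrench from where it was at the start of the episode above 0.02 m or angle between oil's own z axis and vertical above 0.5 rad).
It fails at once if the brittle wheel is forced on the hub (over 45 N), dropped on it (moving over 0.35 m/s while over the boss), or tilted more than 45 degrees (contact force between wheel and hub above 45 N or angle between wheel's own z axis and vertical above 0.8 rad or (horizontal distance between wheel and hub below 0.006 m and z of wheel in the frame of hub below 0.034 m and linear speed of wheel above 0.35 m/s)).
It also fails if it takes over 70 s, if anything falls off the work surface, if the arm or the gripper's body presses on something with over 40 N, if the wrist force passes 120 N, or if a joint passes its speed limit or range.

### The arm

A 6-joint arm with a two-finger parallel gripper is mounted at the origin on the work surface. World frame = base frame: x ahead of the robot, y to its left, z up, the work surface at z = 0. Lengths are in m, angles in rad, forces in N, time in s.
With the tool pointing down it reaches from about 0.2 to 0.875 m from the base axis. Payload 3.4 kg.
Tool frame: the origin (TCP) lies between the finger pads; the fingertips stand 25 mm ahead of it and the grasp point (between the pads) lies 6 mm ahead of it (r.nose_length is the z of the fingertips in the tool frame, in m); z points along the fingers, y is the line along which they close (so a half turn about z gives the same grasp; the last joint's range is limited). The gripper opens to 94 mm and grips with 3 to 60 N. Pads are 16 mm wide; open, the fingers measure 119 mm over their backs; the gripper's body (75 mm by 177 mm) begins 78 mm behind the grasp point.
Start: joints at [1.226, 0.276, 1.505, -0, 1.361, -0.121], TCP at [0.128, 0.561, 0.23] pointing down, gripper open.
Joint ranges: [-2.89, 2.89], [-0.75, 2.08], [0.22, 2.7], [-1.18, 4.32], [0.11, 2.71], [-2.7, 2.7]. Speed limits (rad/s): [2.57, 2.57, 3.14, 3.14, 3.14, 3.14].

### API

Orientations are given as a unit quaternion [w, x, y, z].
In Python, from plant import r, gripper_to, inverse_kinematics, vision, models, telemetry gives the robot as it stands. Calls block until the motion is done:
- r.move_to(position, orientation): joint-space move of the TCP to a pose.
- r.move_l(position, rot=None, vel=0.15, guard=None): straight line of the TCP; rot=None keeps the orientation; vel is the mean speed in m/s. With guard (N) it stops when the force on the tool has changed by that much, and returns True; else False.
- r.movej(angles): joint-space move.
- gripper_to(opening, f_grip=None): finger opening in m; f_grip is the grip in N (None keeps the last); returns when the fingers have stopped.
- r.hold(seconds).
- inverse_kinematics(position, orientation): joint angles nearest the present ones, or None.
- vision.snapshot(name): name is "side" or "top" or "wrist"; returns the picture (420x560x3 uint8, red, green, blue); there is no depth.
- vision.get_calibration(name): a dict with "fx", "fy", "cx", "cy" (pixels), "position" and "orientation" of the camera in the world. Camera axes: x right, y down, z forward; pixel columns grow to the right and rows downward; lengths in m; the calibration is good to about 2 mm. A picture is of the moment at which its call begins: read the wrist's pose just before it. get_calibration takes no time and is no camera call; for the wrist camera it gives the pose at the moment of the call.
A pose or a line that the arm cannot do raises r.PlanningError and nothing moves.
- r.sign_off(): hands the job in; it is judged then, once.
Trained networks look in the newest picture that a camera, given by its name, has taken for a name from the list of things; names that differ only in an ending like _2 or _b are one class to them, and where a whole thing is asked for, a point or a joint stands for the part that bears it (a point fixed in the world has none). Each returns a list of dicts, best first, with "score" (0 to 1); they miss things now and then, are a little off and sometimes report something else, mostly with a low value. They report only what shows in the picture. A call takes as long as a camera call. They do not tell look-alikes from the thing itself.
- models.boxes_of(thing, camera): "at" ([x, y, z] in m, in world coordinates, good to about 4 mm: the middle of the surface that is visible of it).
- models.regions_of(thing, camera): "pixels" (420x560 bool, what is visible of it).
- models.mark_of(thing, camera): "at" ([x, y, z] in m, in world coordinates, good to about 4 mm: a listed point, or the origin of a listed thing).
Readings, each from a call of its own:
- telemetry.current_t(): time.
- telemetry.current_joints(): joint angles.
- telemetry.current_dq(): joint speeds.
- telemetry.current_joint_efforts(): joint torques, N m.
- telemetry.current_ee_pos(): TCP position.
- telemetry.current_tool_rot(): TCP orientation.
- telemetry.current_wrist_force(): force on the tool from outside, world axes, zero at the start.
- telemetry.current_torque(): the same for the moment, N m.
- telemetry.current_opening(): finger opening in m.
- telemetry.current_finger_force(): force on a finger pad.
Only numpy, scipy, OpenCV 4.12 (cv2) and the standard library are available. Lean on these libraries where they do the work, as an engineer would, in place of code of your own. Each camera call takes 0.05 s, during which the arm holds its last target. There are 200 camera calls.

## Working session

There is one attempt and no reset: what is moved stays moved. The work goes in short steps, each a Python script; the robot and the scene stay as the last script left them, time stands still between calls to the robot, and variables do not carry over. Pictures are saved under pics/ and viewed, at most 10 in all, crops included, and the job is handed in when it is done.

```bash
ls; mkdir -p pics
python3 - <<'E'
from plant import r, gripper_to, inverse_kinematics, vision, models, telemetry
import cv2
for c in("top","side"):
    im=vision.snapshot(c); cv2.imwrite(f"pics/{c}0.png",im[:,:,::-1])
    k=vision.get_calibration(c); print(c,k)
    for t in "nest pocket hub wheel nut nut_mouth oil stone wrench".split():
        for f in("mark_of",):
            for d in getattr(models,f)(t,c): print(t,[round(float(v),3) for v in d["at"]],round(d["score"],2))
print(telemetry.current_t(), telemetry.current_tool_rot(), vision.get_calibration("wrist"))
E
```

```text
pics
top {'fx': 417.40611045632306, 'fy': 417.40611045632306, 'cx': 273.15390644472456, 'cy': 211.1837867520657, 'position': array([ 0.47249297, -0.0076406 ,  0.88113373]), 'orientation': array([ 0.06627494, -0.69923193,  0.71051667, -0.04299308])}
nest [0.636, -0.023, 0.001] 0.81
pocket [0.633, -0.028, 0.018] 0.64
hub [0.423, 0.294, -0.0] 0.91
hub [0.509, 0.332, 0.003] 0.64
hub [0.586, 0.331, 0.002] 0.52
wheel [0.644, 0.209, 0.001] 0.56
nut [0.528, -0.289, 0.02] 0.94
nut [0.617, -0.23, 0.023] 0.92
nut [0.508, -0.205, 0.013] 0.5
nut_mouth [0.534, -0.271, 0.016] 0.81
nut_mouth [0.592, -0.208, 0.024] 0.68
nut_mouth [0.513, -0.214, 0.011] 0.53
oil [0.642, 0.206, 0.002] 0.62
oil [0.722, -0.252, -0.004] 0.59
stone [0.467, -0.064, -0.001] 0.57
stone [0.634, -0.025, -0.0] 0.25
wrench [0.437, 0.086, -0.002] 0.97
wrench [0.509, 0.334, 0.002] 0.39
side {'fx': 396.4325556349696, 'fy': 396.4325556349696, 'cx': 279.38153226261966, 'cy': 207.77300597470864, 'position': array([ 0.48715919, -0.67623204,  0.67577549]), 'orientation': array([-0.39604944,  0.91480543, -0.06879958,  0.03927457])}
nest [0.633, -0.025, -0.001] 0.82
nest [0.471, -0.061, -0.002] 0.15
pocket [0.634, -0.026, 0.018] 0.91
pocket [0.51, 0.33, 0.002] 0.37
hub [0.426, 0.295, 0.0] 0.74
hub [0.589, 0.33, -0.001] 0.63
hub [0.51, 0.332, 0.002] 0.44
wheel [0.642, 0.209, -0.002] 0.61
nut [0.527, -0.289, 0.016] 0.63
nut [0.504, -0.209, 0.009] 0.62
nut [0.613, -0.231, 0.025] 0.6
nut_mouth [0.542, -0.274, 0.013] 0.69
nut_mouth [0.595, -0.209, 0.028] 0.61
oil [0.72, -0.252, -0.0] 0.58
stone [0.471, -0.062, -0.004] 0.67
wrench [0.433, 0.088, -0.001] 0.57
1.0 [-2.22139554e-06  1.11674879e-01  9.93744795e-01  6.05810057e-05] {'fx': 346.83839419514385, 'fy': 346.83839419514385, 'cx': 273.5742085107462, 'cy': 209.04621680303262, 'position': array([0.06030454, 0.57774029, 0.38450194]), 'orientation': array([0.09591096, 0.77559124, 0.61920242, 0.07647014])}
```

View pics/top0.png

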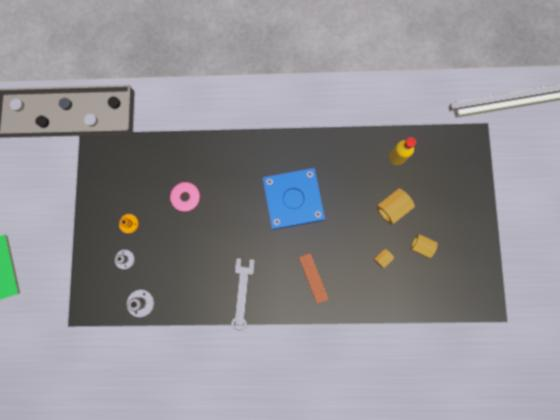

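View pics/side0.png

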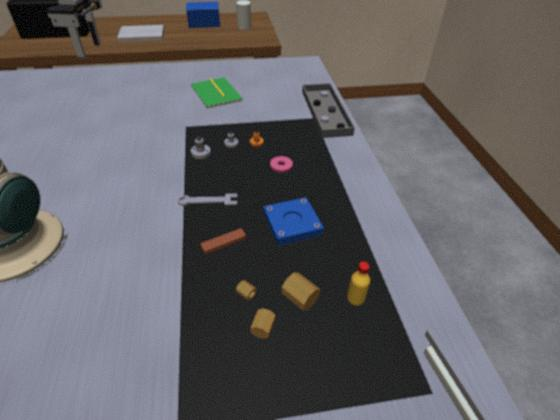

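```bash
cat > h.py <<'E'
from plant import r, gripper_to, inverse_kinematics, vision, models, telemetry
import numpy as np, cv2
from scipy.spatial.transform import Rotation as Ro
q2R=lambda q: Ro.from_quat(np.roll(q,-1)).as_matrix()
R2q=lambda R: np.roll(Ro.from_matrix(R).as_quat(),1)
def downR(yaw):
    c,s=np.cos(yaw),np.sin(yaw); return np.array([[c,s,0],[s,-c,0],[0,0,-1.]])
down=lambda yaw: R2q(downR(yaw))
def cam_in_tool():
    k=vision.get_calibration("wrist"); R=q2R(telemetry.current_tool_rot())
    return R.T@(k["position"]-telemetry.current_ee_pos()), R.T@q2R(k["orientation"])
def look_tcp(target,yaw,camh):
    "TCP position from which the wrist camera's axis hits target, camera camh above it"
    p,Rc=cam_in_tool(); R=downR(yaw); d=R@Rc[:,2]
    return np.asarray(target)-d/(-d[2])*camh-R@p
def snap(name,cam="wrist"):
    k=vision.get_calibration(cam); im=vision.snapshot(cam); cv2.imwrite(f"pics/{name}.png",im[:,:,::-1])
    np.savez(f"pics/{name}.npz",im=im,**k); return im,k
def project(k,P):
    c=(np.atleast_2d(P)-k["position"])@q2R(k["orientation"]); return np.c_[k["fx"]*c[:,0]/c[:,2]+k["cx"],k["fy"]*c[:,1]/c[:,2]+k["cy"]]
def on_plane(k,uv,z):
    uv=np.atleast_2d(uv); d=np.c_[(uv[:,0]-k["cx"])/k["fx"],(uv[:,1]-k["cy"])/k["fy"],np.ones(len(uv))]@q2R(k["orientation"]).T
    return k["position"]+d*((z-k["position"][2])/d[:,2])[:,None]
def marks(cam,*ts):
    for t in ts:
        for d in models.mark_of(t,cam):
            if d["score"]>.3: print(t,np.round(d["at"],4),round(d["score"],2))
E
python3 - <<'E'
from h import *
print(np.round(cam_in_tool()[0],4),np.round(cam_in_tool()[1],3))
def go(n,t,yaw,h,*ts):
    p=look_tcp(t,yaw,h); r.move_to(p,down(yaw)); print(n,p,telemetry.current_t()); snap(n); marks("wrist",*ts)
go("w_hub1",[.509,.332,.02],np.pi,.24,"hub")
go("w_hub2",[.56,.28,.0],np.pi,.30,"hub","wheel")
go("w_wheel",[.643,.209,.005],np.pi,.26,"wheel","hub")
go("w_nest1",[.634,-.026,.02],np.pi,.26,"pocket","nest")
go("w_nut1",[.529,-.289,.02],np.pi,.24,"nut","nut_mouth")
go("w_nut2",[.529,-.23,.02],np.pi,.30,"nut","nut_mouth")
ims=[cv2.imread(f"pics/{n}.png") for n in("w_hub1","w_hub2","w_nest1","w_nut1")]
m=np.vstack([np.hstack(ims[:2]),np.hstack(ims[2:])]); cv2.imwrite("pics/m1.png",cv2.resize(m,(800,600)))
E
```

```text
[ 0.0694  0.0017 -0.154 ] [[ 0.    -0.97  -0.243]
 [ 1.     0.001 -0.   ]
 [ 0.    -0.243  0.97 ]]
w_hub1 [0.51816562 0.33035014 0.10599476] 2.7167
hub [0.5147 0.3417 0.0008] 0.7
hub [0.5897 0.3258 0.0017] 0.61
w_hub2 [0.55377688 0.2785933  0.14599415] 3.2167
hub [ 0.4202  0.2933 -0.0019] 0.96
hub [0.5878 0.3286 0.001 ] 0.73
hub [0.5148 0.3361 0.0013] 0.68
wheel [ 0.6465  0.2101 -0.0036] 0.94
w_wheel [0.64682493 0.20760529 0.11100483] 3.925
wheel [ 0.6477  0.211  -0.0013] 0.63
hub [0.5864 0.3287 0.0021] 0.72
hub [ 0.5131  0.3379 -0.0009] 0.7
w_nest1 [ 0.63781075 -0.02742663  0.12599661] 5.0083
pocket [ 0.6324 -0.0221  0.0125] 0.81
w_nut1 [ 0.53785106 -0.29040127  0.10599405] 6.25
nut [ 0.6062 -0.234   0.0247] 0.89
nut [ 0.5308 -0.2824  0.017 ] 0.82
nut [ 0.5082 -0.2084  0.0124] 0.72
nut_mouth [ 0.5926 -0.211   0.0244] 0.96
nut_mouth [ 0.5158 -0.217   0.0163] 0.63
nut_mouth [ 0.5331 -0.2683  0.0159] 0.62
w_nut2 [ 0.52276155 -0.2314077   0.16597336] 6.8333
nut [ 0.5279 -0.2877  0.0157] 0.84
nut [ 0.6044 -0.2338  0.0246] 0.69
nut [ 0.5061 -0.2089  0.0104] 0.59
nut_mouth [ 0.5151 -0.2189  0.0143] 0.87
nut_mouth [ 0.5942 -0.2124  0.0229] 0.68
nut_mouth [ 0.5363 -0.2737  0.0176] 0.56
```

View pics/m1.png

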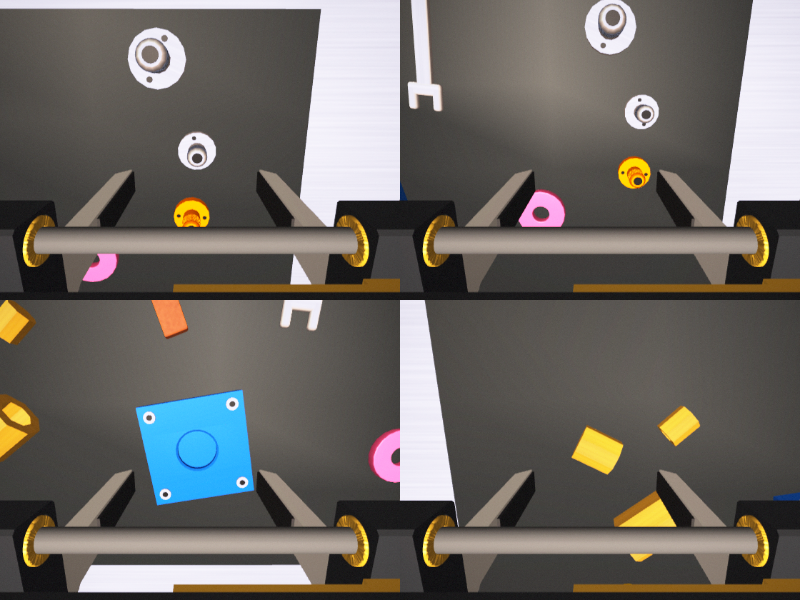

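```bash
cat > fit.py <<'E'
from h import *
from scipy.optimize import minimize
S=4
def circ(r,z,n=40): a=np.arange(n)*2*np.pi/n; return np.c_[r*np.cos(a),r*np.sin(a),0*a+z]
box=lambda l,w,h: np.array([[i*l/2,j*w/2,k*h] for i in(-1,1) for j in(-1,1) for k in(0,1)])
o=np.arange(8)*np.pi/4+np.pi/8; oc=.017/np.cos(np.pi/8)
PARTS=dict(hub=[np.r_[circ(.02,0),circ(.02,.01)],np.r_[circ(.0095,.01),circ(.0095,.033),circ(.007,.036)]],
 wheel=[np.r_[circ(.0315,0),circ(.0315,.01)]], nest=[box(.11,.11,.024)],
 nut=[np.array([[s*.02,oc*np.cos(a),oc*np.sin(a)] for a in o for s in(-1,1)])])
def load(n): d=dict(np.load(f"pics/{n}.npz")); return d.pop("im"),d
def mask(kind,im,uv,rad):
    hsv=cv2.cvtColor(im,cv2.COLOR_RGB2HSV); H,s,V=cv2.split(hsv)
    m={"hub":(V>105)|((V<45)&False),"wheel":(H>150)&(s>60)&(V>90),"nest":(H>95)&(H<120)&(s>110)&(V>60),"nut":(H>10)&(H<35)&(s>90)&(V>50)}[kind].astype(np.uint8)
    w=np.zeros_like(m); cv2.circle(w,tuple(int(v) for v in uv),int(rad),1,-1); m&=w
    if kind=="hub": m=cv2.morphologyEx(m,cv2.MORPH_CLOSE,np.ones((5,5),np.uint8))
    cs,_=cv2.findContours(m,cv2.RETR_EXTERNAL,cv2.CHAIN_APPROX_NONE); c=max(cs,key=cv2.contourArea)
    out=np.zeros_like(m); cv2.drawContours(out,[c],-1,1,-1); return out
def render(kind,k,p):
    x,y,z,a=p; R=Ro.from_euler("z",a).as_matrix(); out=np.zeros((420,560),np.uint8)
    for P in PARTS[kind]:
        q=project(k,P@R.T+[x,y,z]); hull=cv2.convexHull(q.astype(np.float32))
        big=out if S==1 else None
        cv2.fillConvexPoly(out,np.round(hull*256).astype(np.int32),255,cv2.LINE_AA,8)
    return out/255.
def fit(kind,names,p0,rad,fixz=None):
    V=[]
    for n in names:
        im,k=load(n); z=project(k,np.array([p0[:3]]))[0]
        px=k["fx"]/np.linalg.norm(k["position"]-p0[:3]); V.append((k,mask(kind,im,z,rad*px).astype(float),px))
    spin=kind in("nest","nut")
    def un(v): return [v[0],v[1],fixz if fixz is not None else v[2],v[3] if spin else 0]
    cost=lambda v: sum(np.abs(cv2.GaussianBlur(render(kind,k,un(v))-m,(0,0),1.0)).sum()/px**1 for k,m,px in V)*100
    v=np.array(p0,float)
    for s in(.006,.002):
        sim=np.r_[[v],v+np.diag([s,s,s,s*20])]
        v=minimize(cost,v,method="Nelder-Mead",options=dict(initial_simplex=sim,xatol=1e-5,fatol=1e-3,maxfev=400)).x
    p=un(v); res=[round(float(np.abs(render(kind,k,p)-m).sum()/m.sum()),3) for k,m,_ in V]
    print(kind,names,np.round(p,4),"mismatch",res); return p
E
cat > f1.py <<'E'
from fit import *
for c in("top","side"): snap(c+"0",c)
H=[.514,.337,0,0]
for ns in(["w_hub1"],["w_hub2"],["w_wheel"]): fit("hub",ns,H,.03,0)
fit("hub",["w_hub1","w_hub2"],H,.03)
W=[.646,.21,0,0]
fit("wheel",["w_hub2"],W,.045,0); fit("wheel",["w_wheel"],W,.045,0); fit("wheel",["top0"],W,.045,0);fit("wheel",["side0"],W,.045,0)
fit("wheel",["w_wheel","w_hub2"],W,.045)
N=[.634,-.026,0,.15]
for ns in(["w_nest1"],["top0"],["side0"]): fit("nest",ns,N,.1,0)
fit("nest",["w_nest1","top0","side0"],N,.1)
U=[.529,-.287,.017,1.1]
for ns in(["w_nut1"],["w_nut2"],["top0"],["side0"]): fit("nut",ns,U,.035,.017)
fit("nut",["w_nut1","w_nut2"],U,.035)
im=load("side0")[0][295:350,225:300,::-1]; im2=load("w_nut1")[0][170:250,220:330,::-1]
cv2.imwrite("pics/c1.png",np.hstack([cv2.resize(im,(409,300)),cv2.resize(im2,(390,300))]))
E
python3 f1.py
```

```text
hub ['w_hub1'] [0.514 0.334 0.    0.   ] mismatch [0.045]
hub ['w_hub2'] [0.5095 0.3303 0.     0.    ] mismatch [0.251]
hub ['w_wheel'] [0.5121 0.3347 0.     0.    ] mismatch [0.203]
hub ['w_hub1', 'w_hub2'] [ 0.5138  0.334  -0.0011  0.    ] mismatch [0.039, 0.264]
wheel ['w_hub2'] [0.6458 0.2099 0.     0.    ] mismatch [0.387]
wheel ['w_wheel'] [0.6453 0.2088 0.     0.    ] mismatch [0.041]
wheel ['top0'] [0.6453 0.2104 0.     0.    ] mismatch [0.049]
wheel ['side0'] [0.6472 0.2135 0.     0.    ] mismatch [0.526]
wheel ['w_wheel', 'w_hub2'] [ 0.6464  0.2088 -0.006   0.    ] mismatch [0.016, 0.353]
nest ['w_nest1'] [ 0.6349 -0.0229  0.      0.1659] mismatch [0.014]
nest ['top0'] [ 0.6354 -0.022   0.      0.1684] mismatch [0.033]
nest ['side0'] [ 0.6445 -0.0194  0.      0.1359] mismatch [0.205]
nest ['w_nest1', 'top0', 'side0'] [ 0.635  -0.0228 -0.0012  0.1661] mismatch [0.01, 0.034, 0.237]
nut ['w_nut1'] [ 0.5306 -0.2864  0.017   1.1143] mismatch [0.023]
nut ['w_nut2'] [ 0.5307 -0.2864  0.017   1.1145] mismatch [0.028]
nut ['top0'] [ 0.5402 -0.2722  0.017   0.2341] mismatch [0.995]
nut ['side0'] [ 0.5288 -0.2866  0.017   1.1069] mismatch [0.048]
nut ['w_nut1', 'w_nut2'] [ 0.5309 -0.2865  0.016   1.115 ] mismatch [0.021, 0.026]
```

View pics/c1.png

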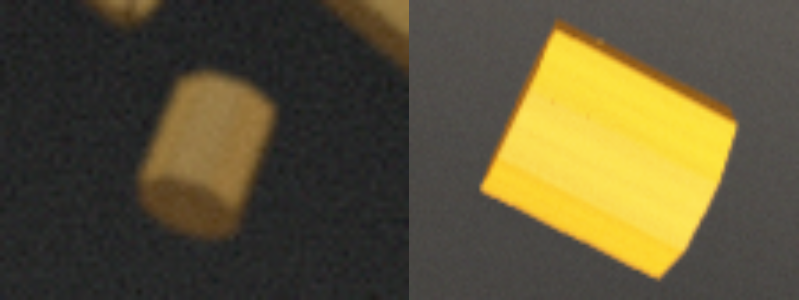

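```bash
cat > s1.py <<'E'
from h import *
T=telemetry
hx,hy=.514,.334; pi=np.pi
def st(s): print(s,np.round(T.current_ee_pos(),4),"op",round(T.current_opening(),4),"F",np.round(T.current_wrist_force(),1),"ff",T.current_finger_force(),"t",round(T.current_t(),2))
gripper_to(.045)
r.move_to([hx,hy,.10],down(pi/2)); r.move_l([hx,hy,.040],vel=.15,guard=8); st("at")
gripper_to(.0,6); st("cross"); gripper_to(.045)
r.move_l([hx,hy,.075],vel=.2); r.move_to([hx,hy,.075],down(pi)); r.move_l([hx,hy,.040],vel=.15,guard=8)
gripper_to(0,25); st("grip")
r.move_l([hx,hy,.13],vel=.2); st("lift")
snap("lift1")
r.move_to([.635,-.0228,.13],down(pi)); 
r.move_l([.635,-.0228,.075],vel=.2); r.hold(.3); st("above")
snap("above1"); snap("above1s","side")
im=cv2.imread("pics/above1.png"); cv2.imwrite("pics/c2.png",im)
E
python3 s1.py
```

```text
at [0.5145 0.3339 0.0402] op 0.0449 F [ 0.3  0.  -0.2] ff 0.0 t 10.72
cross [0.5136 0.3341 0.0407] op 0.0186 F [-2.5 -0.8  5.1] ff 6.00028040029656 t 11.25
grip [0.5143 0.3338 0.0407] op 0.0184 F [ 0.5 -1.2  4.3] ff 25.000759579706937 t 14.51
lift [0.5132 0.3338 0.129 ] op 0.0183 F [-0.3  0.5 -1.7] ff 24.99954779399559 t 15.11
above [ 0.6359 -0.0228  0.0764] op 0.0183 F [-1.6 -0.5 -1.7] ff 24.999470931943506 t 17.29
```

View pics/c2.png

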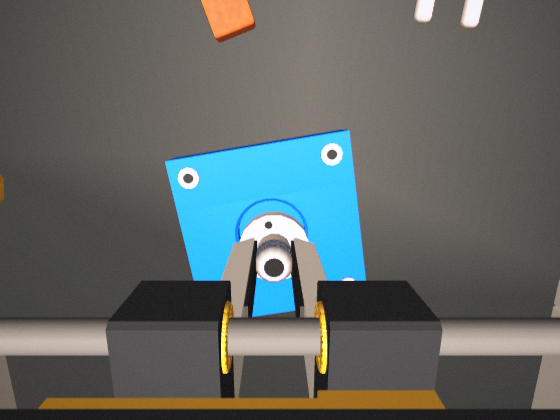

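```bash
cat > s2.py <<'E'
from h import *
T=telemetry
def st(s): print(s,np.round(T.current_ee_pos(),4),"op",round(T.current_opening(),4),"F",np.round(T.current_wrist_force(),1),"t",round(T.current_t(),2))
x,y=.6345,-.0228
r.move_l([x,y,.066],vel=.1); st("pre")
offs=[(0,0)]+[(a*np.cos(b),a*np.sin(b)) for a in(.0015,.003) for b in np.arange(6)*np.pi/3]
for dx,dy in offs:
    r.move_l([x+dx,y+dy,.066],vel=.1)
    g=r.move_l([x+dx,y+dy,.0555],vel=.03,guard=7); st((round(dx,4),round(dy,4),g))
    if T.current_ee_pos()[2]<.0595: break
E
python3 s2.py
```

```text
pre [ 0.6338 -0.0228  0.0654] op 0.0185 F [-0.1  0.2 -1.8] t 17.64
(0, 0, True) [ 0.6343 -0.0233  0.0618] op 0.018 F [ 0.2 -1.6 -0.1] t 18.15
(np.float64(0.0015), np.float64(0.0), True) [ 0.636  -0.0229  0.0634] op 0.0181 F [-0.8 -0.6  3.5] t 18.64
(np.float64(0.0008), np.float64(0.0013), True) [ 0.6353 -0.0216  0.0638] op 0.0182 F [-0.5 -0.4  4.3] t 19.12
(np.float64(-0.0007), np.float64(0.0013), True) [ 0.6339 -0.0216  0.0637] op 0.0185 F [-1.   0.6  4.5] t 19.61
(np.float64(-0.0015), np.float64(0.0), True) [ 0.6336 -0.0234  0.0618] op 0.0185 F [ 1.3 -1.8 -2.4] t 20.11
(np.float64(-0.0008), np.float64(-0.0013), True) [ 0.6338 -0.0237  0.0564] op 0.0185 F [0.5 0.6 4.4] t 20.72
```

```bash
cat > s3.py <<'E'
from h import *
T=telemetry
def st(s): print(s,np.round(T.current_ee_pos(),4),"op",round(T.current_opening(),4),"F",np.round(T.current_wrist_force(),1),"t",round(T.current_t(),2))
gripper_to(.04); r.hold(.3); st("rel"); p=T.current_ee_pos()
r.move_l([p[0],p[1],.12],vel=.25)
r.move_to([.638,-.0274,.15],down(np.pi)); snap("chk1"); marks("wrist","hub","pocket"); snap("chk1t","side")
im=cv2.imread("pics/chk1.png"); im2=cv2.imread("pics/chk1t.png")
k=vision.get_calibration("wrist")
for z,rr in((.026,.02),(.052,.007)):
    a=np.linspace(0,6.28,60); q=project(k,np.c_[.6338+rr*np.cos(a),-.0237+rr*np.sin(a),0*a+z])
    cv2.polylines(im,[np.round(q*16).astype(int)],True,(0,0,255),1,cv2.LINE_AA,4)
cv2.imwrite("pics/c3.png",np.hstack([cv2.resize(im[120:320,170:370],(400,400),interpolation=2),cv2.resize(im2[170:270,240:340],(400,400),interpolation=2)]))
E
python3 s3.py
```

```text
rel [ 0.6333 -0.0238  0.0558] op 0.04 F [ 0.4 -0.3  0.1] t 21.57
hub [ 0.6345 -0.0182  0.0158] 0.79
```

View pics/c3.png

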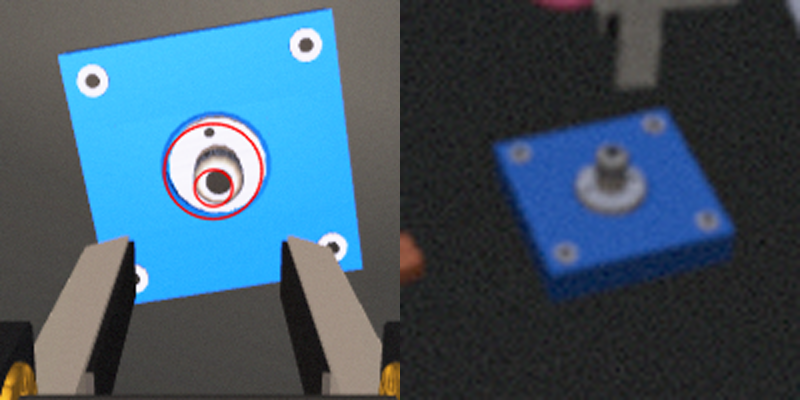

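```bash
cat > s4.py <<'E'
from h import *
T=telemetry
def st(s): print(s,np.round(T.current_ee_pos(),4),"op",round(T.current_opening(),4),"F",np.round(T.current_wrist_force(),1),"t",round(T.current_t(),2))
wx,wy=.646,.2085; a=.166; pi=np.pi; zg=.028
gripper_to(.082)
r.move_to([wx,wy,.08],down(pi/2+a)); r.move_l([wx,wy,zg],vel=.12,guard=8); st("at")
gripper_to(.0,5); st("cross"); gripper_to(.082)
r.move_l([wx,wy,.05],vel=.2); r.move_to([wx,wy,.05],down(pi+a)); r.move_l([wx,wy,zg],vel=.12,guard=8)
gripper_to(0,18); st("grip"); z0=T.current_ee_pos()[2]
r.move_l([wx,wy,.12],vel=.15); st("lift")
x,y=.6338,-.0237
r.move_to([x,y,.12],down(pi+a)); r.move_l([x,y,.087],vel=.1); st("above")
snap("above2"); snap("above2s","side")
offs=[(0,0)]+[(b*np.cos(c),b*np.sin(c)) for b in(.0015,.003) for c in np.arange(6)*pi/3]
ok=False
for dx,dy in offs:
    if dx or dy: r.move_l([x+dx,y+dy,.084],vel=.08)
    g=r.move_l([x+dx,y+dy,z0+.0262],vel=.03,guard=5); st((round(dx,4),round(dy,4),g))
    if T.current_ee_pos()[2]<z0+.029: ok=True;break
    if T.current_ee_pos()[2]<z0+.048: break
print("z0",z0,ok)
E
python3 s4.py
```

```text
at [0.6446 0.2076 0.0254] op 0.0824 F [ 0.7 -1.   5.6] t 25.29
cross [0.6459 0.208  0.0253] op 0.063 F [3.9 0.6 4.9] t 25.73
grip [0.6462 0.2085 0.0285] op 0.0624 F [ 0.2 -0.2  2. ] t 28.7
lift [0.6452 0.2084 0.1191] op 0.0627 F [ 0.5 -0.1 -0.2] t 29.47
above [ 0.6338 -0.0227  0.0867] op 0.0623 F [ 0.4  0.  -0.7] t 30.88
(0, 0, False) [ 0.634  -0.0238  0.0549] op 0.0627 F [ 0.1  0.1 -1. ] t 32.2
z0 0.028531760713844122 True
```

```bash
cat > s5.py <<'E'
from h import *
T=telemetry
def st(s): print(s,np.round(T.current_ee_pos(),4),"op",round(T.current_opening(),4),"F",np.round(T.current_wrist_force(),1),"t",round(T.current_t(),2))
p=T.current_ee_pos(); g=r.move_l([p[0],p[1],.0535],vel=.02,guard=3); st(g)
gripper_to(.075); r.hold(.3); st("rel"); p=T.current_ee_pos()
r.move_l([p[0],p[1],.12],vel=.2)
snap("chk2t","side"); 
# view the nut low from its +axis (mouth) side: tool x along +axis so the camera stands on that side
u=np.array([.5309,-.2865,.017]); al=1.115
m=np.array([np.cos(al),np.sin(al),0])
r.move_to(u+.045*m+[0,0,.115],down(al)); k=snap("mouth")[1]; print(project(k,u)); marks("wrist","nut_mouth","nut"); st("look")
im=cv2.imread("pics/mouth.png"); im2=cv2.imread("pics/chk2t.png")
cv2.imwrite("pics/c4.png",np.hstack([cv2.resize(im,(400,300)),cv2.resize(im2[170:270,240:340],(400,300),interpolation=2)]))
E
python3 s5.py
```

```text
False [ 0.6343 -0.0238  0.0545] op 0.0627 F [-1.3  0.4  5.9] t 32.45
rel [ 0.6341 -0.0237  0.0535] op 0.0753 F [-1.3  0.5 -0.4] t 33.18
[[273.2479361  267.49657324]]
nut_mouth [ 0.5341 -0.2714  0.0146] 0.98
nut_mouth [ 0.5977 -0.2143  0.0241] 0.81
nut_mouth [ 0.5164 -0.216   0.0147] 0.78
nut [ 0.505  -0.209   0.0139] 0.95
nut [ 0.607  -0.2357  0.0243] 0.93
nut [ 0.5309 -0.2864  0.0139] 0.9
look [ 0.5509 -0.2456  0.1318] op 0.0751 F [ 0.1 -1.1  0.6] t 35.45
```

View pics/c4.png

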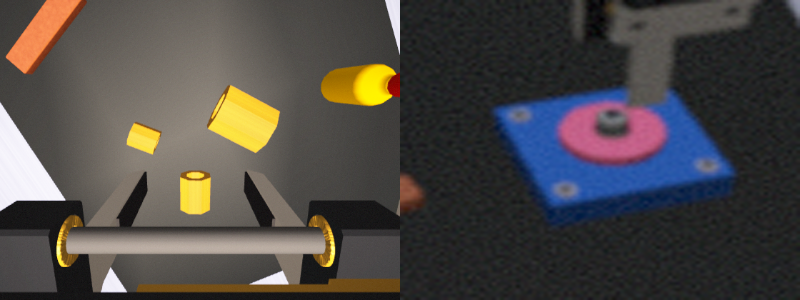

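Run:
```python
from h import *
q=np.array(telemetry.current_joints()); print(np.round(q,2)); L=[]
for s in(1,-1):
  for b in np.arange(0,360,15):
    a=np.radians(b); z=np.array([np.cos(a),np.sin(a),0]); x=np.array([0,0,s*1.]); R=np.c_[x,np.cross(z,x),z]
    for P in([.45,-.2,.3],[.5,-.3,.3],[.4,-.35,.3],[.3,-.4,.35],[.55,-.25,.25],[.45,-.4,.3]):
        j=inverse_kinematics(P,R2q(R))
        if j is not None: L.append((round(float(np.abs(j-q).max()),2),s,b,P,np.round(j,2)))
L.sort(key=lambda t:t[0])
for s in(1,-1): [print(t) for t in [t for t in L if t[1]==s][:5]]
```

```text
[-0.53  0.39  1.59  0.    1.16 -0.08]
(0.98, 1, np.int64(75), [0.45, -0.2, 0.3], array([-1.11,  0.66,  1.66,  0.91,  2.15, -0.96]))
(1.01, 1, np.int64(60), [0.45, -0.2, 0.3], array([-1.21,  0.59,  1.85,  1.01,  2.  , -0.99]))
(1.02, 1, np.int64(60), [0.4, -0.35, 0.3], array([-1.35,  0.71,  1.55,  0.96,  2.18, -0.88]))
(1.04, 1, np.int64(75), [0.55, -0.25, 0.25], array([-1.02,  0.83,  1.43,  1.04,  2.13, -0.84]))
(1.05, 1, np.int64(45), [0.4, -0.35, 0.3], array([-1.45,  0.63,  1.74,  1.05,  2.02, -0.92]))
(1.03, -1, np.int64(225), [0.45, -0.2, 0.3], array([-0.02,  0.72,  1.52, -1.03,  2.15,  0.84]))
(1.09, -1, np.int64(195), [0.3, -0.4, 0.35], array([-0.53,  0.68,  1.46, -1.09,  2.2 ,  0.73]))
(1.09, -1, np.int64(210), [0.4, -0.35, 0.3], array([-0.32,  0.75,  1.46, -1.09,  2.13,  0.78]))
(1.11, -1, np.int64(210), [0.5, -0.3, 0.3], array([-0.23,  0.86,  1.19, -1.11,  2.28,  0.65]))
(1.13, -1, np.int64(225), [0.55, -0.25, 0.25], array([-0.08,  0.89,  1.27, -1.13,  2.14,  0.72]))
```

```bash
cat > s6.py <<'E'
from h import *
T=telemetry
def st(s): print(s,np.round(T.current_ee_pos(),4),"op",round(T.current_opening(),4),"F",np.round(T.current_wrist_force(),1),"ff",round(T.current_finger_force(),1),"t",round(T.current_t(),2))
x,y=.5309,-.2865; al=1.115
gripper_to(.055)
r.move_l([x,y,.10],vel=.15); r.move_l([x,y,.028],vel=.1,guard=8); st("at")
gripper_to(0,50); st("grip")
r.move_l([x,y,.25],vel=.2); st("lift")
a=np.radians(60); z=np.array([np.cos(a),np.sin(a),0]); X=np.array([0,0,1.]); R=np.c_[X,np.cross(z,X),z]
r.move_to([.4,-.35,.3],R2q(R)); r.hold(.5); st("held"); print(np.round(q2R(T.current_tool_rot()),2))
for c in("top","side"): snap("fin_"+c,c); marks(c,"nut","nut_mouth","hub","wheel")
ims=[]
for c in("top","side"):
    k=vision.get_calibration(c); u,v=project(k,np.array([.403,-.345,.3]))[0].astype(int); im=cv2.imread(f"pics/fin_{c}.png")
    u=np.clip(u,60,500);v=np.clip(v,60,360); ims.append(cv2.resize(im[v-60:v+60,u-60:u+60],(400,400),interpolation=2))
cv2.imwrite("pics/c5.png",np.hstack(ims))
E
python3 s6.py
```

```text
at [ 0.5315 -0.2867  0.0285] op 0.0552 F [ 0.  -0.   0.1] ff 0.0 t 37.36
grip [ 0.5307 -0.2865  0.0285] op 0.0337 F [-1.6  0.9  4.1] ff 50.0 t 37.83
lift [ 0.5303 -0.2861  0.2485] op 0.0336 F [ 0.1  0.6 -1.8] ff 50.0 t 39.08
held [ 0.4005 -0.3493  0.3003] op 0.0338 F [ 0.3  1.3 -2. ] ff 50.0 t 40.5
[[ 0.    0.87  0.5 ]
 [ 0.   -0.5   0.87]
 [ 1.    0.   -0.  ]]
nut [ 0.403  -0.3429  0.3029] 0.83
nut [ 0.6124 -0.2318  0.0194] 0.81
nut [ 0.5069 -0.2053  0.0133] 0.63
nut_mouth [ 0.5938 -0.2084  0.0217] 0.85
nut_mouth [ 0.4057 -0.3374  0.3186] 0.74
nut_mouth [ 0.5138 -0.2131  0.0129] 0.57
hub [0.4225 0.297  0.0032] 0.58
hub [ 0.6319 -0.0187  0.0195] 0.45
wheel [ 0.6323 -0.0229  0.0287] 0.78
nut [ 0.4059 -0.341   0.3   ] 0.86
nut [ 0.506  -0.2059  0.0105] 0.56
nut_mouth [ 0.5919 -0.2121  0.029 ] 0.86
nut_mouth [ 0.4062 -0.344   0.3174] 0.85
nut_mouth [ 0.5176 -0.2203  0.0098] 0.7
hub [ 0.5868  0.3273 -0.0008] 0.65
hub [0.4249 0.2961 0.0012] 0.61
hub [ 0.6315 -0.024   0.0148] 0.41
wheel [ 0.6322 -0.0216  0.0261] 0.82
```

View pics/c5.png

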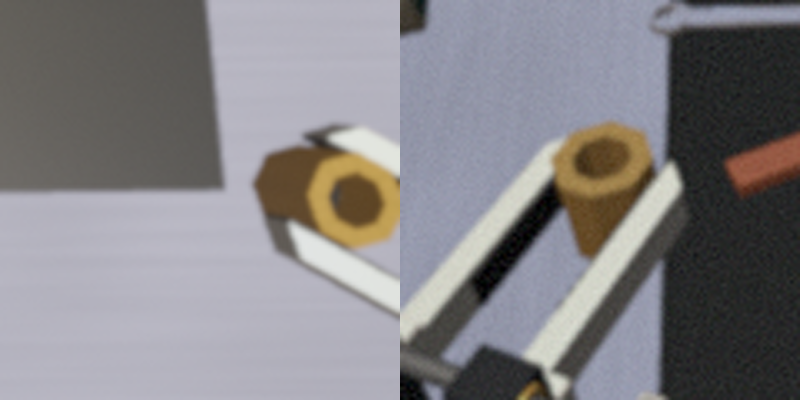

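Both crops show the hole facing up, at (355,200) in the top view and (605,158) in the side view. The nut is held upright and clear of everything, so I'm handing in.

```bash
python3 -c "
from h import *
r.hold(.3); print(r.sign_off(), telemetry.current_t())"
```

```text
the job is handed in; nothing more can be done
the job is handed in; nothing more can be done
```

I handed the job in at about 41 s of the 70 s allowed, with no verdict shown: the hub is home in the pocket, the wheel lies flat on its flange, and the nut is held hole-up about 30 cm above the bench.

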